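# Switch on the carving bench in the safe order

## Task

Start up the carving bench in its safe order: with a fingertip lightly press down the yellow switch (lamp), then the green one (dust extractor), then the blue one (turntable), each until its cap is well down and stays down. Do not touch the red switch, do not lift or shove any of the switch boxes, and leave everything else on the bench where it is.

Things in the scene. Friction and masses are not known exactly. Their poses are not given: they have to be found in the camera images.
- yellow_cap (a joint): travel of the yellow switch cap in m: 0 = up (off, as at the start), grows as it is pushed down to 0.006, where it is fully on. It slides straight down against 3.5 N at first, rising evenly to 4.4 N at 6 mm, and stays down where it is left; it counts as on from 3 mm down. Pressed on beyond the 6 mm, cap and seat together give up to 8 mm more on a spring (5 N rising to 14 N, then a hard stop), not counted in this value, and spring back by that much when let go.
- yellow_top (a point): centre of the top face of the yellow cap (bench lamp): a round yellow push cap 34 mm across, standing 18 mm proud of its box when up, 12 mm when on. The point moves with the cap; its z is up.
- yellow_box: loose grey switch box with a yellow stripe around it and the yellow cap in the middle of its top: 60 x 60 mm, 75 mm high without the cap, about 0.35 kg; origin at the centre of its underside, z up.
- green_cap (a joint): travel of the green switch cap in m: 0 = up (off, as at the start), grows as it is pushed down to 0.006, where it is fully on. It slides straight down against 3.5 N at first, rising evenly to 4.4 N at 6 mm, and stays down where it is left; it counts as on from 3 mm down. Pressed on beyond the 6 mm, cap and seat together give up to 8 mm more on a spring (5 N rising to 14 N, then a hard stop), not counted in this value, and spring back by that much when let go.
- green_top (a point): centre of the top face of the green cap (dust extractor): a round green push cap 34 mm across, standing 18 mm proud of its box when up, 12 mm when on. The point moves with the cap; its z is up.
- green_box: loose grey switch box with a green stripe around it and the green cap in the middle of its top: 60 x 60 mm, 45 mm high without the cap, about 0.35 kg; origin at the centre of its underside, z up.
- blue_cap (a joint): travel of the blue switch cap in m: 0 = up (off, as at the start), grows as it is pushed down to 0.006, where it is fully on. It slides straight down against 3.5 N at first, rising evenly to 4.4 N at 6 mm, and stays down where it is left; it counts as on from 3 mm down. Pressed on beyond the 6 mm, cap and seat together give up to 8 mm more on a spring (5 N rising to 14 N, then a hard stop), not counted in this value, and spring back by that much when let go.
- blue_top (a point): centre of the top face of the blue cap (carving turntable): a round blue push cap 34 mm across, standing 18 mm proud of its box when up, 12 mm when on. The point moves with the cap; its z is up.
- blue_box: loose grey switch box with a blue stripe around it and the blue cap in the middle of its top: 60 x 60 mm, 60 mm high without the cap, about 0.35 kg; origin at the centre of its underside, z up.
- red_cap (a joint): travel of the red switch cap in m: 0 = up (off, as at the start), grows as it is pushed down to 0.006, where it is fully on. It slides straight down against 3.5 N at first, rising evenly to 4.4 N at 6 mm, and stays down where it is left; it counts as on from 3 mm down. Pressed on beyond the 6 mm, cap and seat together give up to 8 mm more on a spring (5 N rising to 14 N, then a hard stop), not counted in this value, and spring back by that much when let go.
- red_top (a point): centre of the top face of the red cap (compressor, not wanted today): a round red push cap 34 mm across, standing 18 mm proud of its box when up, 12 mm when on. The point moves with the cap; its z is up.
- red_box: loose grey switch box with a red stripe around it and the red cap in the middle of its top: 60 x 60 mm, 45 mm high without the cap, about 0.35 kg; origin at the centre of its underside, z up.
- dish: hammered dark steel dish, 130 mm across, 35 mm high, origin under its centre; bystander.
- leaf_dish: small bright steel dish, 80 mm across, 20 mm high, origin under its centre; bystander.
- spool: white thread spool, 48 mm across its foot, 80 mm tall, upright, origin under its centre; bystander.
- hammer: hammer with a pale wooden handle lying flat, about 260 mm long along its x, handle to -x, 26 mm high; bystander.
- chisel: carver's tool with wooden handle and steel shank lying flat, 200 mm long along its x, handle to -x, 26 mm high; bystander.
- rosette: flat five-petalled dark steel rosette, 80 mm across, 8 mm high, origin under its centre; bystander.
- column: carved pale stone column of three faceted swells, 90 mm wide, 180 mm tall, upright, origin under its centre; bystander.
There are look-alikes about, which are no part of the job. What is shaped like the yellow_box but purple is not meant.

How it is judged:
By the outcome, as a careful person would: the job done as asked, in the order asked, and still so for the second after the job is handed in, with the robot touching nothing.
It also fails if it takes over 48 s, if anything falls off the work surface, if the arm or the gripper's body presses on something with over 40 N, if the wrist force passes 120 N, or if a joint passes its speed limit or range.

## Robot

A 6-joint arm with a two-finger parallel gripper is mounted at the origin on the work surface. World frame = base frame: x ahead of the robot, y to its left, z up, the work surface at z = 0. Lengths are in m, angles in rad, forces in N, time in s.
With the tool pointing down it reaches from about 0.35 to 0.975 m from the base axis. Payload 17.4 kg.
Tool frame: the origin (TCP) lies midway between the tips of the shut fingers; the grasp point (between the pads) lies bot.grip_depth behind it (bot.grip_depth is the distance from the TCP to the grasp point, in m); z points along the fingers, y is the line along which they close (so a half turn about z gives the same grasp; the last joint's range is limited). The gripper opens to 85 mm and grips with 20 to 120 N. Pads are 22 mm wide; open, the fingers measure 114 mm over their backs; the gripper's body (76 mm by 85 mm) begins 54 mm behind the grasp point. The pads swing forward as they close: fully open they stand 13 mm farther back than shut.
Start: joints at [-1.335, 0.116, 1.442, -0, 1.584, -0.038], TCP at [0.183, -0.65, 0.231] pointing down, gripper open.
Joint ranges: [-2.83, 2.83], [-0.83, 2.19], [0.07, 2.5], [-1.14, 4.28], [0.01, 3], [-2.97, 2.97]. Speed limits (rad/s): [1.89, 1.89, 2.22, 3.14, 3.14, 3.14].

## Interface

Orientations are given as [roll, pitch, yaw] about the fixed x, y, z axes, in that order (R = Rz(yaw) Ry(pitch) Rx(roll)).
In Python, from bench import bot gives the robot as it stands.
- The arm moves only by the shell command python3 -m creep 'ROWS' [FORCE]. ROWS is a JSON object of lists of equal length, an entry for each row: "delta_rot": the turn, a rotation vector about the tool's x, y, z in degrees, a list of three; "linear": the shift along the tool's x, y, z in m, a list of three; "hand": the finger opening in m, from 0 to 0.0854. In form: {"delta_rot": [[wx, wy, wz], ...], "linear": [[tx, ty, tz], ...], "hand": [hand, ...]}. A call has 1 to 12 rows; each row is the pose to reach, as a shift and turn from the pose commanded when the call began, along the tool's axes at that moment; what a row does not reach only later rows make up. A row lasts 1/8 s, in which the tool goes at most 62.5 mm and 10.7 degrees, less where a joint would pass 70% of its speed; a pose out of reach is approached as far as the arm can. A call with a gripper value outside its range is refused whole. The fingers move at their own pace and stop on an object; FORCE is the grip in N (left out, the last holds). Time passes only in rows, so rows that repeat a pose let the fingers close. It gives the time, the measured TCP pose, the force, the opening and the grip force at its end, in the units of the state.
- bot.state(): the state, without advancing time (a new reading comes with each control period).
- bot.snapshot(name): name is "side" or "top" or "wrist"; returns a dict with "color" (384x512x3 uint8, red, green, blue), "intrinsics" (3x3 intrinsics, pixels), "rvec" (rotation vector, rad) and "tvec" (3), from world to camera coordinates, as OpenCV has them. Camera axes: x right, y down, z forward; pixel columns grow to the right and rows downward; lengths in m; the calibration is good to about 2 mm. A picture is of the moment at which its call begins. There is no depth.
- bot.sign_off(): hands the job in; it is judged then, once.
The state is a dict: "clock": time; "joint_pos": joint angles; "qvel": joint speeds; "effort": joint torques, N m; "position": TCP position; "tool_rot": TCP orientation; "contact_force": force on the tool from outside, world axes, zero at the start; "torque": the same for the moment, N m; "finger_gap": opening from 0.0 (shut) to 1.0 (fully open); "grasp_force": force on a finger pad.
Only numpy, scipy, OpenCV 4.12 (cv2) and the standard library are available. Lean on these libraries where they do the work, as an engineer would, in place of code of your own. Each camera call takes 0.05 s, during which the arm holds its last target. There are 200 camera calls.

## Working session

There is one attempt and no reset: what is moved stays moved. The work goes in short steps, Python scripts to look and compute and a shell command to move; the robot and the scene stay as the last step left them, time stands still between calls to the robot, and variables do not carry over. Pictures are saved under pics/ and viewed, at most 10 in all, crops included, and the job is handed in when it is done.

```bash
mkdir -p pics; python3 - <<'E'
from bench import bot
import cv2,numpy as np
for n in("top","side"):
    s=bot.snapshot(n); cv2.imwrite(f"pics/{n}1.png",s["color"][:,:,::-1])
    R=cv2.Rodrigues(np.array(s["rvec"]))[0]; print(n,-R.T@np.array(s["tvec"]).ravel(), R.round(2).tolist(), np.array(s["intrinsics"])[0])
st=bot.state();print({k:st[k] for k in("clock","position","tool_rot","contact_force","finger_gap")},bot.grip_depth)
E
```

```text
top [ 0.37038746 -0.01459177  1.48235176] [[0.03, -1.0, 0.0], [-0.99, -0.03, -0.15], [0.15, -0.0, -0.99]] [496.64685609   0.         254.57139817]
side [ 0.390126   -0.86918051  0.70185368] [[0.97, -0.23, -0.02], [-0.15, -0.54, -0.83], [0.18, 0.81, -0.56]] [392.77258634   0.         263.97131601]
{'clock': 0.1, 'position': array([ 0.18245039, -0.64970622,  0.23062494]), 'tool_rot': array([-3.14056304e+00, -3.26660548e-05,  2.73781945e-01]), 'contact_force': array([ 0.27880742,  0.30288322, -0.77417039]), 'finger_gap': 0.9999254606936001} 0.0187
```

View pics/top1.png

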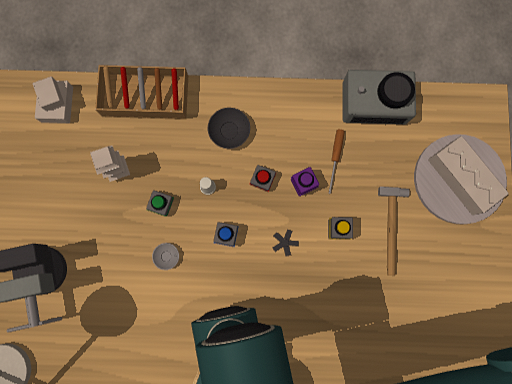

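View pics/side1.png

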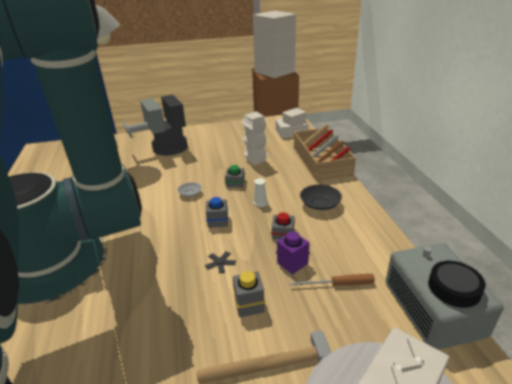

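The top view shows the yellow cap at (343,227), green at (158,202), blue at (226,234), red at (263,177) and the purple look-alike at (306,180). The side view shows them at yellow (248,278), green (235,169), blue (216,202) and red (283,217).

```bash
cat > h.py <<'E'
from bench import bot
import cv2,numpy as np
from scipy.spatial.transform import Rotation as Ro
HUE=dict(yellow=(20,32),green=(50,80),blue=(100,118),red=(0,5))
H=dict(yellow=.093,green=.063,blue=.078,red=.063)
def ray(s,uv,z):
    R=cv2.Rodrigues(np.array(s["rvec"]))[0];c=-R.T@np.array(s["tvec"]).ravel()
    d=R.T@np.linalg.inv(np.array(s["intrinsics"]))@[*uv,1]
    return c+d*(z-c[2])/d[2]
def blobs(s,col,roi=None,smin=140):
    h=cv2.cvtColor(s["color"],cv2.COLOR_RGB2HSV);lo,hi=HUE[col]
    m=cv2.inRange(h,(lo,smin,60),(hi,255,255))
    n,_,st,ce=cv2.connectedComponentsWithStats(m)
    return [(ce[i].round(1),st[i].tolist()) for i in range(1,n) if st[i,4]>40]
def goal(p):  # shift in tool axes
    st=bot.state();R=Ro.from_euler("xyz",st["tool_rot"])
    return R.inv().apply(np.array(p)-st["position"])
E
python3 - <<'E'
from h import *
for n in("top","side"):
    s=bot.snapshot(n)
    for c in HUE:
        for uv,st in blobs(s,c,smin=150):
            if st[4]<900: print(n,c,uv,st,ray(s,uv,H[c]).round(4))
E
```

```text
top yellow [342.8 226.9] [337, 221, 13, 13, 131] [ 0.4792 -0.265   0.093 ]
top green [157.3 201.4] [152, 196, 12, 12, 110] [0.5395 0.2634 0.063 ]
top blue [224.7 233.1] [219, 227, 12, 13, 120] [0.4533 0.0654 0.078 ]
top red [124.3  86.5] [120, 67, 9, 41, 191] [0.8812 0.3818 0.063 ]
top red [174.4  88.9] [171, 69, 8, 41, 192] [0.8783 0.2322 0.063 ]
top red [262.6 175.9] [257, 170, 12, 13, 110] [ 0.6228 -0.0374  0.063 ]
side yellow [247.4 279.5] [240, 272, 16, 16, 210] [ 0.4791 -0.2807  0.093 ]
side blue [215.7 202.8] [211, 198, 11, 10, 91] [0.4528 0.0438 0.078 ]
side red [320.1 139.6] [309, 131, 23, 19, 95] [0.8827 0.3734 0.063 ]
side red [341.5 153. ] [334, 147, 15, 12, 62] [0.9169 0.2531 0.063 ]
side red [282.7 218.2] [277, 213, 12, 11, 111] [ 0.6199 -0.0545  0.063 ]
```

```bash
python3 -c "
from h import *
print(goal([.479,-.265,.125]).round(4))"
```

```text
[ 0.3895 -0.2902  0.1061]
```

```bash
python3 -m creep '{"delta_rot":[[0,0,0],[0,0,0],[0,0,0],[0,0,0],[0,0,0],[0,0,0],[0,0,0],[0,0,0],[0,0,0],[0,0,0],[0,0,0],[0,0,0]],"linear":[[0.39,-0.29,0.05],[0.39,-0.29,0.05],[0.39,-0.29,0.05],[0.39,-0.29,0.05],[0.39,-0.29,0.05],[0.39,-0.29,0.05],[0.39,-0.29,0.05],[0.39,-0.29,0.05],[0.39,-0.29,0.05],[0.39,-0.29,0.05],[0.39,-0.29,0.05],[0.39,-0.29,0.05]],"hand":[0,0,0,0,0,0,0,0,0,0,0,0]}' 20; python3 -c "
from h import *
s=bot.snapshot('wrist'); cv2.imwrite('pics/w1.png',s['color'][:,:,::-1])
for uv,st in blobs(s,'yellow'): print(uv,st,ray(s,uv,.093).round(4))
st=bot.state(); print(st['clock'],st['contact_force'],st['position'],goal([.479,-.265,.093]).round(4))"
```

```text
clock: 1.7
position: [0.4791, -0.266, 0.1814]
tool_rot: [3.141, -0.0, 0.272]
contact_force: [0.4, -0.7, -0.4]
finger_gap: -0.004
grasp_force: 0.0
[260.  140.7] [227, 132, 69, 23, 171] [ 0.5182 -0.2633  0.093 ]
[253.6 188.4] [232, 166, 44, 45, 1595] [ 0.4816 -0.2688  0.093 ]
1.75 [-0.45853727 -0.41955123 -0.70443627] [ 0.47917175 -0.26590336  0.18142842] [ 0.0001 -0.0009  0.0884]
```

View pics/w1.png

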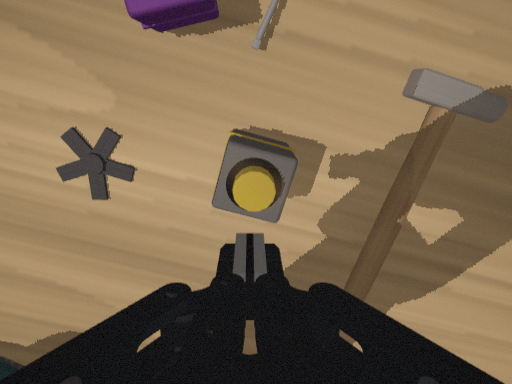

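The wrist view shows the yellow cap at (254,188), just ahead of the shut fingertips at (249,250). By ray it sits within 3 mm of the fingertips, so I press straight down.

```bash
python3 -m creep '{"delta_rot":[[0,0,0],[0,0,0],[0,0,0],[0,0,0],[0,0,0],[0,0,0],[0,0,0],[0,0,0],[0,0,0]],"linear":[[0.001,0.001,0.04],[0.001,0.001,0.075],[0.001,0.001,0.083],[0.001,0.001,0.086],[0.001,0.001,0.089],[0.001,0.001,0.092],[0.001,0.001,0.095],[0.001,0.001,0.097],[0.001,0.001,0.097]],"hand":[0,0,0,0,0,0,0,0,0]}'
```

```text
clock: 2.88
position: [0.4813, -0.2662, 0.085]
tool_rot: [3.14, -0.001, 0.274]
contact_force: [0.9, -1.2, 7.1]
finger_gap: 0.002
grasp_force: 3.6
```

```bash
python3 -m creep '{"delta_rot":[[0,0,0],[0,0,0],[0,0,0],[0,0,0]],"linear":[[0,0,-0.015],[0,0,-0.06],[0,0,-0.115],[0,0,-0.115]],"hand":[0,0,0,0]}'; python3 -c "
from h import *
s=bot.snapshot('wrist')
for uv,st in blobs(s,'yellow'): print(uv,st,ray(s,uv,.087).round(4))
cv2.imwrite('pics/w2.png',s['color'][:,:,::-1])
print(goal([.5395,.2634,.063]).round(4))"
```

```text
clock: 3.38
position: [0.4819, -0.2665, 0.2046]
tool_rot: [3.137, -0.005, 0.274]
contact_force: [0.2, -0.3, -0.1]
finger_gap: 0.001
grasp_force: 0.0
[256.7 139.6] [227, 131, 63, 21, 142] [ 0.5169 -0.2636  0.087 ]
[251.1 182. ] [232, 162, 39, 41, 1260] [ 0.4806 -0.269   0.087 ]
[ 0.199  -0.4944  0.138 ]
```

View pics/w2.png

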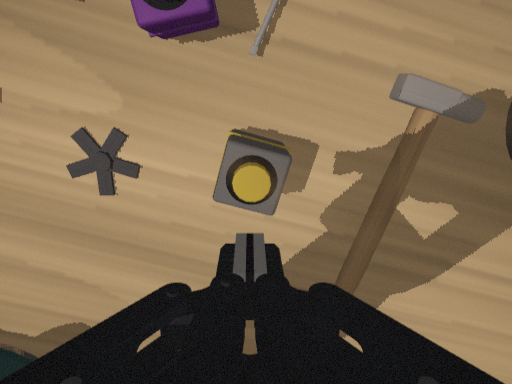

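The yellow cap, at (251,182), now sits lower in its box, and the box has not moved. Next I go above green.

```bash
python3 -m creep '{"delta_rot":[[0,0,0],[0,0,0],[0,0,0],[0,0,0],[0,0,0],[0,0,0],[0,0,0],[0,0,0],[0,0,0],[0,0,0],[0,0,0]],"linear":[[0.2,-0.495,0.0],[0.2,-0.495,0.0],[0.2,-0.495,0.0],[0.2,-0.495,0.0],[0.2,-0.495,0.0],[0.2,-0.495,0.0],[0.2,-0.495,0.0],[0.2,-0.495,0.0],[0.2,-0.495,0.0],[0.2,-0.495,0.03],[0.2,-0.495,0.03]],"hand":[0,0,0,0,0,0,0,0,0,0,0]}'; python3 -c "
from h import *
s=bot.snapshot('wrist')
for uv,st in blobs(s,'green'): print(uv,st,ray(s,uv,.063).round(4))
cv2.imwrite('pics/w3.png',s['color'][:,:,::-1])
print(bot.state()['position'],goal([.5400,.2620,.063]).round(4))"
```

```text
clock: 4.8
position: [0.5381, 0.2645, 0.166]
tool_rot: [3.141, 0.006, 0.274]
contact_force: [-1.5, -0.2, 0.4]
finger_gap: -0.003
grasp_force: 0.0
[245.9 196. ] [235, 185, 28, 18, 158] [0.5273 0.2643 0.063 ]
[0.53875019 0.26437317 0.16799717] [0.0009 0.0026 0.105 ]
```

View pics/w3.png

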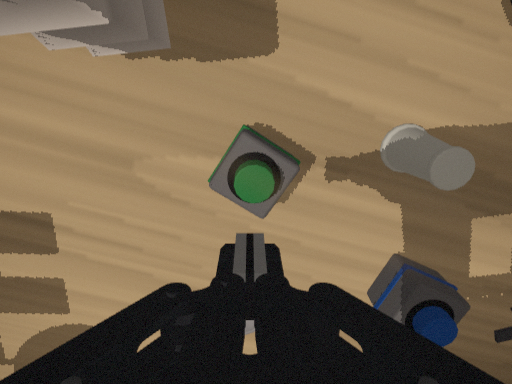

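The wrist view shows the green cap at (254,182), centred ahead of the fingertips. The column (about (90,20)) and spool (430,160) are clear.

```bash
python3 -m creep '{"delta_rot":[[0,0,0],[0,0,0],[0,0,0],[0,0,0],[0,0,0],[0,0,0],[0,0,0],[0,0,0],[0,0,0]],"linear":[[0.001,0.002,0.05],[0.001,0.002,0.092],[0.001,0.002,0.1],[0.001,0.002,0.103],[0.001,0.002,0.106],[0.001,0.002,0.109],[0.001,0.002,0.112],[0.001,0.002,0.115],[0.001,0.002,0.115]],"hand":[0,0,0,0,0,0,0,0,0]}'
```

```text
clock: 5.98
position: [0.5416, 0.2633, 0.055]
tool_rot: [-3.141, -0.002, 0.274]
contact_force: [3.2, 0.9, 6.8]
finger_gap: -0.004
grasp_force: 3.6
```

```bash
python3 -m creep '{"delta_rot":[[0,0,0],[0,0,0],[0,0,0],[0,0,0],[0,0,0]],"linear":[[0,0,-0.015],[0,0,-0.06],[0,0,-0.115],[0,0,-0.13],[0,0,-0.13]],"hand":[0,0,0,0,0]}'; python3 -c "
from h import *
s=bot.snapshot('wrist')
cv2.imwrite('pics/w4.png',s['color'][:,:,::-1])
print(bot.state()['position'],ray(s,(254,182),.057),goal([.4535,.064,.078]).round(4))"
```

```text
clock: 6.6
position: [0.5411, 0.2632, 0.1853]
tool_rot: [-3.141, -0.001, 0.274]
contact_force: [-0.2, -0.3, -1.0]
finger_gap: 0.0
grasp_force: 0.0
[0.54069609 0.26295157 0.18363247] [0.53680214 0.25768521 0.057     ] [-0.1377  0.1679  0.1058]
```

View pics/w4.png

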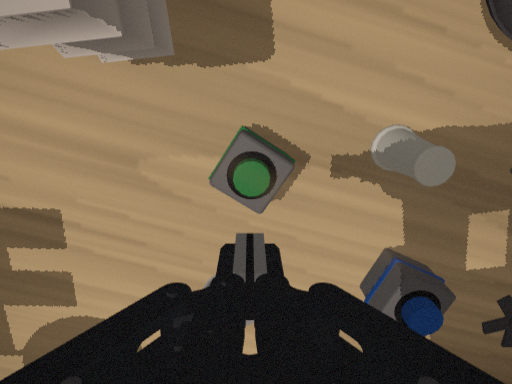

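The green cap, at (251,180), is now lower in its box, and the box has not moved. Next is blue.

```bash
python3 -m creep '{"delta_rot":[[0,0,0],[0,0,0],[0,0,0],[0,0,0],[0,0,0],[0,0,0],[0,0,0]],"linear":[[-0.138,0.168,0],[-0.138,0.168,0],[-0.138,0.168,0],[-0.138,0.168,0],[-0.138,0.168,0],[-0.138,0.168,0.01],[-0.138,0.168,0.01]],"hand":[0,0,0,0,0,0,0]}'; python3 -c "
from h import *
s=bot.snapshot('wrist')
for uv,st in blobs(s,'blue'): print(uv,st,ray(s,uv,.078).round(4))
cv2.imwrite('pics/w5.png',s['color'][:,:,::-1])
print(bot.state()['position'],goal([.4535,.064,.078]).round(4))"
```

```text
clock: 7.52
position: [0.4533, 0.0647, 0.1725]
tool_rot: [-3.141, 0.003, 0.275]
contact_force: [-0.2, -0.4, -0.3]
finger_gap: 0.001
grasp_force: 0.0
[262.8 141.8] [232, 129, 65, 32, 127] [0.4908 0.0648 0.078 ]
[250.9 188.5] [231, 169, 41, 39, 1243] [0.4529 0.0634 0.078 ]
[0.45342747 0.06470375 0.17311692] [0.0001 0.0007 0.0951]
```

View pics/w5.png

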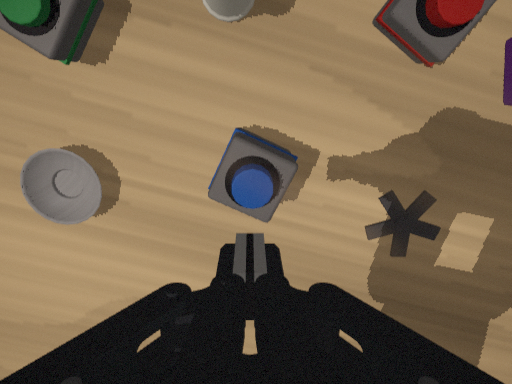

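The blue cap is at (251,188), centred ahead of the fingertips to within 2 mm by ray.

```bash
python3 -m creep '{"delta_rot":[[0,0,0],[0,0,0],[0,0,0],[0,0,0],[0,0,0],[0,0,0],[0,0,0],[0,0,0],[0,0,0]],"linear":[[0,0.001,0.045],[0,0.001,0.082],[0,0.001,0.09],[0,0.001,0.093],[0,0.001,0.096],[0,0.001,0.099],[0,0.001,0.102],[0,0.001,0.105],[0,0.001,0.105]],"hand":[0,0,0,0,0,0,0,0,0]}'
```

```text
clock: 8.7
position: [0.4545, 0.0632, 0.0699]
tool_rot: [3.141, -0.002, 0.274]
contact_force: [2.8, 1.3, 8.0]
finger_gap: -0.002
grasp_force: 3.6
```

```bash
python3 -m creep '{"delta_rot":[[0,0,0],[0,0,0],[0,0,0],[0,0,0],[0,0,0],[0,0,0],[0,0,0],[0,0,0],[0,0,0],[0,0,0]],"linear":[[0,0,-0.015],[0,0,-0.06],[0,0,-0.115],[0,0,-0.17],[0,0,-0.19],[-0.05,0.1,-0.19],[-0.1,0.15,-0.19],[-0.1,0.15,-0.19],[-0.1,0.15,-0.19],[-0.1,0.15,-0.19]],"hand":[0,0,0,0,0,0,0,0,0,0]}'; python3 -c "
from h import *
out=[]
for n in ('top','side'):
    s=bot.snapshot(n); a=cv2.imread(f'pics/{n}1.png'); b=s['color'][:,:,::-1]
    y0,y1,x0,x1=(160,260,130,370) if n=='top' else (150,320,180,320)
    o=[cv2.resize(i[y0:y1,x0:x1],None,fx=k,fy=k,interpolation=2) for k in [1.6 if n=='top' else 2.6] for i in (a,b)]
    out.append(np.hstack(o)); 
w=max(o.shape[1] for o in out)
cv2.imwrite('pics/cmp.png',np.vstack([cv2.copyMakeBorder(o,0,0,0,w-o.shape[1],0) for o in out]))
print(bot.state()['position'],[o.shape for o in out])"
```

```text
clock: 9.95
position: [0.398, -0.1082, 0.2591]
tool_rot: [-3.141, 0.0, 0.273]
contact_force: [0.3, 0.9, 0.4]
finger_gap: 0.004
grasp_force: 0.0
[ 0.39838081 -0.10748981  0.25911765] [(160, 768, 3), (442, 728, 3)]
```

View pics/cmp.png

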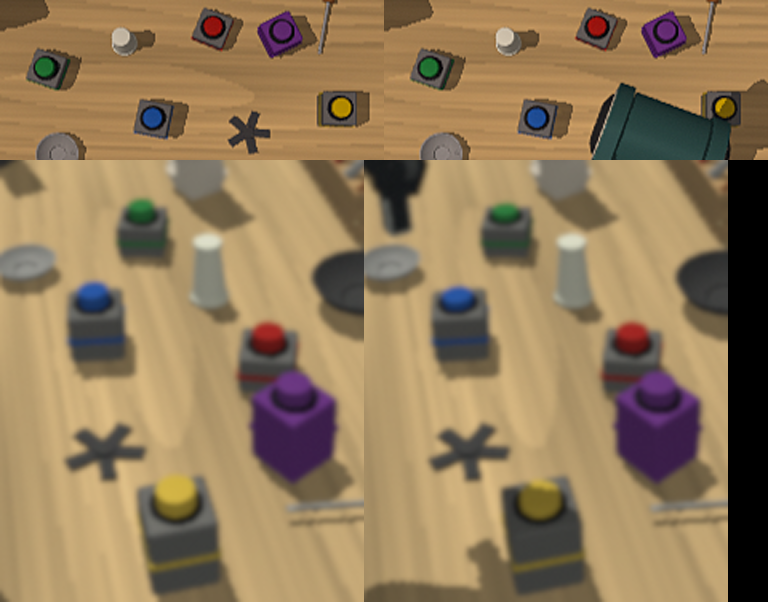

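The before/after comparison shows the yellow (540,500), blue (458,300) and green (506,215) caps all lower. Red (632,340) is unchanged, and every box and bystander in the crops is where it was.

```bash
python3 -c "
from bench import bot
print(bot.sign_off())"
```

```text
the job is handed in; nothing more can be done
None
```

The yellow, green and blue switches were pressed down in that order and stayed down, the red switch was not touched, nothing looked moved in the before/after pictures, and the job is handed in at about 10 s.

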